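# Open the push-and-turn cap of the leaning solvent bottle

### The arm

A 6-joint arm with a two-finger parallel gripper is mounted at the origin on a cart in front of the work surface, level with it; the furniture and walls round the work are solid. World frame = base frame: x ahead of the robot, y to its left, z up, the work surface at z = 0. Lengths are in mm, angles in degrees, forces in N, time in s.
With the tool pointing down it reaches from about 300 to 850 mm from the base axis. Payload 4.2 kg.
Tool frame: the origin (TCP) lies between the finger pads; the fingertips stand 14 mm ahead of it and the grasp point (between the pads) lies 5 mm behind it (env.finger_overhang is the distance from the TCP to the fingertips, in mm); z points along the fingers, y is the line along which they close (so a half turn about z gives the same grasp; the last joint's range is limited). The gripper opens to 91 mm and grips with 3 to 60 N. Pads are 32 mm wide; open, the fingers measure 118 mm over their backs; the gripper's body (76 mm by 178 mm) begins 60 mm behind the grasp point.
Start: joints at [72.135, 18.312, 89.639, -0, 72.044, -1.146], TCP at [165.416, 550.708, 227.976] pointing down, gripper open.
Joint ranges: [-177.97, 177.97], [-48.28, 115.42], [12.27, 149.76], [-77.06, 257.06], [2.81, 150.46], [-146.56, 146.56]. Speed limits (degrees/s): [147.25, 147.25, 180, 180, 180, 180].

### API

Orientations are given as [roll, pitch, yaw] about the fixed x, y, z axes, in that order (R = Rz(yaw) Ry(pitch) Rx(roll)).
In Python, from workcell import status, cams, env, finder gives the robot as it stands.
- The arm moves only by the tool apply_moves, never from a script. Its argument "increments" is a list of rows, each a list of 7 numbers: the opening, from -1 (shut) to 1 (fully open), then the shift along the world's x, y, z in m, then the turn, a rotation vector about the world's x, y, z in degrees. In form: [[gripper, x, y, z, ax, ay, az], ...]. A call has 1 to 5 rows; each row shifts and turns the commanded pose from where the row before left it; what a row does not reach is not made up. A row lasts 1/12 s, in which the tool goes at most 41.7 mm and 7.16 degrees, less where a joint would pass 70% of its speed; a pose out of reach is approached as far as the arm can. A call with a gripper value outside its range is refused whole. The fingers move at their own pace and stop on an object; "newtons" is the grip in N (left out, the last holds). Time passes only in rows, so rows that do not move let the fingers close. It gives the time, the measured TCP pose, the force, the opening and the grip force at its end, in the units of the state.
- status.state(): the state, without advancing time (a new reading comes with each control period).
- cams.grab_frame(name): name is "side" or "top" or "wrist"; returns a dict with "color" (400x640x3 uint8, red, green, blue), "intrinsics" (3x3 intrinsics, pixels), "k1" (the pictures are not rectified: a ray, as slopes to the right and down, at radius r is drawn at 1 + k1 r^2 times it, then the intrinsics apply), "R" (3x3) and "t" (3): a world point X has camera coordinates R X + t. Camera axes: x right, y down, z forward; pixel columns grow to the right and rows downward; lengths in mm; the calibration is good to about 2 mm. A picture is of the moment at which its call begins. There is no depth.
- env.job_done(): hands the job in; it is judged then, once.
Trained networks look in the newest picture that a camera, given by its name, has taken for a name from the list of things; names that differ only in an ending like _2 or _b are one class to them, and where a whole thing is asked for, a point or a joint stands for the part that bears it (a point fixed in the world has none). Each returns a list of dicts, best first, with "score" (0 to 1); they miss things now and then, are a little off and sometimes report something else, mostly with a low value. They report only what shows in the picture. A call takes as long as a camera call. They do not tell look-alikes from the thing itself.
- finder.boxes_of(query, camera): "rect" ([left, top, width, height] in pixels, round what is visible of it).
- finder.trace(query, camera): "pixels" (400x640 bool, what is visible of it) and "rect" ([left, top, width, height] in pixels, round what is visible of it).
The state is a dict: "time_s": time; "qpos": joint angles; "qvel": joint speeds; "effort": joint torques, N m; "ee_pos": TCP position; "ee_rot": TCP orientation; "force": force on the tool from outside, world axes, zero at the start; "torque": the same for the moment, N m; "gripper_width": finger opening in mm; "gripper_force": force on a finger pad.
Only numpy, scipy, OpenCV 4.12 (cv2) and the standard library are available. Lean on these libraries where they do the work, as an engineer would, in place of code of your own. Each camera call takes 0.05 s, during which the arm holds its last target. There are 200 camera calls.

### The job

Open the child-resistant bottle that leans in the tilting stand: push its cap down hard along the bottle's own leaning axis and, keeping it pushed down, turn it anticlockwise until it comes free, without forcing it. Lift the cap off and set it down gently, without dropping it, in the shallow steel tray, top up and flat on the tray's floor, and let go. Leave the other things on the bench where they are.

Things in the scene. Friction and masses are not known exactly. Their poses are not given: they have to be found in the camera images.
- cap: Grey ribbed round child-resistant cap, 46 mm across, 27 mm high, 60 g, loose; locked on the bottle at the start. Origin: centre of its open underside; z points out through its top. May be gripped at any angle round z. Pushed down (-z) 5 to 6 mm and held there it turns anticlockwise seen from its top (positive about z; the other way is blocked). Not pushed, it turns only about 4 degrees.
- cap_top (a point): Centre of the cap's top, 27 mm above the cap's origin. Two tabs inside the cap are free of the neck's lugs from 45 to 130 degrees of turn (70 to 80 is ideal); then the cap lifts off along z.
- cap_liner (a joint): Spring disc inside the cap that bears on the bottle's rim: 0 m with the cap locked, -0.005 with the cap pushed down 5 mm, +0.002 with the cap off. It takes about 7 N of push to start, 13 N at 4 mm, and 17 N at the hard stop at 7 mm; released, it lifts the cap again.
- bottle: White plastic bottle, body 68 mm across, 132 mm tall, clamped immovably in the stand's cup (79 mm across, 50 mm deep). Origin: centre of its underside; z along its axis out of the mouth, leaning 30 degrees from vertical towards the stand's front. Neck 29 mm across from 105 mm up, shoulder 60 mm across at 95 mm. Locked, the cap's origin is at z = 119 mm here and its axes are parallel to the bottle's.
- mouth (a point): Centre of the bottle's rim, 132 mm up its axis, about 0.15 m above the bench.
- stand: Tilting bottle stand, fixed to the bench: grey base plate 140 x 124 x 8 mm, two aluminium uprights 80 mm tall with black clamp knobs (130 mm over the knobs). Origin: on the bench, 5 mm off the middle of the plate, under the pivot; z up; the bottle leans towards its -x, roughly to the robot's right.
- tray: Empty shallow rectangular steel tray, 130 mm (its x) by 170 mm (its y), rim 10 mm high (12 mm with the bead), floor and walls 2.5 mm thick, about 0.5 kg, loose on the bench. Origin: centre of its underside; z up.
- dish_front: Bystander: closed petri dish, 93 mm across, 16 mm high, origin under its centre.
- dish_back: Bystander: closed petri dish, 93 mm across, 15 mm high, origin under its centre.
- tweezers: Bystander: steel forceps lying flat, 130 mm long, 10 mm high, origin under its middle.
- culture_tube: Bystander: capped tube lying flat, 193 mm long (its y), 20 mm thick, origin under its middle.
There are look-alikes about, which are no part of the job. Of the things like the cap, leave any that is brown; of the rest the smaller one is meant.

How it is judged:
By the outcome, as a careful person would: the job done as asked, in the order asked, and still so for the second after the job is handed in, with the robot touching nothing.
It also fails if it takes over 42 s, if anything falls off the work surface, if the arm or the gripper's body presses on something with over 40 N, if the wrist force passes 120 N, or if a joint passes its speed limit or range.

## Working session

There is one attempt and no reset: what is moved stays moved. The work goes in short steps, Python scripts to look and compute and a tool call to move; the robot and the scene stay as the last step left them, time stands still between calls to the robot, and variables do not carry over. Pictures are saved under pics/ and viewed, at most 10 in all, crops included, and the job is handed in when it is done.

Besides the shell and the picture viewer there is one more tool, called after "Request:" as a command line: name --pt "numbers of a row" for each row, then --argument value for the rest. apply_moves: Moves the arm, as the interface text tells. Its arguments: {"type":"object","properties":{"increments":{"type":"array","items":{"type":"array","items":{"type":"number"}}},"newtons":{"type":"number"}},"required":["increments"]}

```bash
mkdir -p pics; ls; cat > h.py <<'E'
import numpy as np, cv2
from workcell import status, cams, env, finder
from scipy.spatial.transform import Rotation as Ro
def save(n,f): cv2.imwrite(f'pics/{n}.png',cv2.cvtColor(f['color'],cv2.COLOR_RGB2BGR))
def ray(f,px):
    K=np.array(f['intrinsics'],float);k=f['k1']
    d=np.linalg.inv(K)@[px[0],px[1],1]; u=d[:2].copy()
    for _ in range(30): u=d[:2]/(1+k*(u@u))
    R=np.array(f['R']);t=np.array(f['t']); w=R.T@np.r_[u,1]; return -R.T@t, w/np.linalg.norm(w)
def at_z(f,px,z): c,d=ray(f,px); return c+d*(z-c[2])/d[2]
def proj(f,X):
    X=np.atleast_2d(X)@np.array(f['R']).T+np.array(f['t']); u=X[:,:2]/X[:,2:]
    u=u*(1+f['k1']*(u**2).sum(1,keepdims=True)); K=np.array(f['intrinsics']); return u@K[:2,:2].T+K[:2,2]
def tri(rays):
    A=sum(np.eye(3)-np.outer(d,d) for c,d in rays); b=sum((np.eye(3)-np.outer(d,d))@c for c,d in rays); return np.linalg.solve(A,b)
E
python3 - <<'E'
from h import *
F={n:cams.grab_frame(n) for n in('side','top')}
for n,f in F.items():
    save(n+'0',f); print(n,'cam at',(-np.array(f['R']).T@f['t']).round(), f['k1'])
    for q in('cap','bottle','stand','tray','dish_front','tweezers','culture_tube'):
        print(n,q,[(round(b['score'],2),np.round(b['rect']).tolist()) for b in finder.boxes_of(q,n)][:5])
print(status.state())
E
```

```text
pics
side cam at [ 371. 1071. 1017.] -0.033310024078380684
side cap [(0.88, [294.0, 316.0, 24.0, 25.0]), (0.7, [294.0, 228.0, 13.0, 10.0]), (0.48, [330.0, 287.0, 14.0, 15.0])]
side bottle [(0.57, [277.0, 242.0, 32.0, 44.0])]
side stand [(0.84, [265.0, 240.0, 56.0, 69.0]), (0.69, [306.0, 228.0, 24.0, 24.0])]
side tray [(0.9, [313.0, 182.0, 45.0, 35.0])]
side dish_front [(0.81, [332.0, 218.0, 32.0, 19.0])]
side tweezers [(0.54, [357.0, 267.0, 0.0, 8.0])]
side culture_tube [(0.65, [314.0, 146.0, 47.0, 8.0])]
top cam at [ 362.   45. 1095.] 0.028963404197522302
top cap [(0.9, [171.0, 200.0, 21.0, 22.0]), (0.67, [211.0, 227.0, 16.0, 17.0]), (0.54, [230.0, 176.0, 19.0, 16.0])]
top bottle [(0.56, [211.0, 175.0, 30.0, 26.0])]
top stand [(0.88, [208.0, 162.0, 53.0, 50.0])]
top tray [(0.68, [333.0, 198.0, 62.0, 43.0])]
top dish_front [(0.68, [294.0, 222.0, 37.0, 31.0]), (0.51, [272.0, 194.0, 33.0, 28.0])]
top tweezers []
top culture_tube [(0.81, [452.0, 178.0, 12.0, 67.0])]
{'time_s': 0.8, 'qpos': array([ 7.21344651e+01,  1.83101189e+01,  8.96392784e+01, -1.48461138e-05,
        7.20437647e+01, -1.14598642e+00]), 'qvel': array([-0.03735537,  0.00290017, -0.11076687,  0.02555554,  0.0007475 ,
        0.01259926]), 'effort': array([ 1.04529263e-03, -4.12301087e+01, -2.32222044e+01,  7.32179917e-02,
        3.74747941e-02, -1.43490457e-06]), 'ee_pos': array([165.42375374, 550.7024887 , 227.99190673]), 'ee_rot': array([1.79993164e+02, 1.50878060e-04, 1.63280456e+02]), 'force': array([-1.00687889, -0.50093323,  0.18503619]), 'torque': array([-0.01552436, -0.03219507, -0.03346693]), 'gripper_force': 0.0, 'gripper_width': 91.1741480588875}
```

View pics/side0.png

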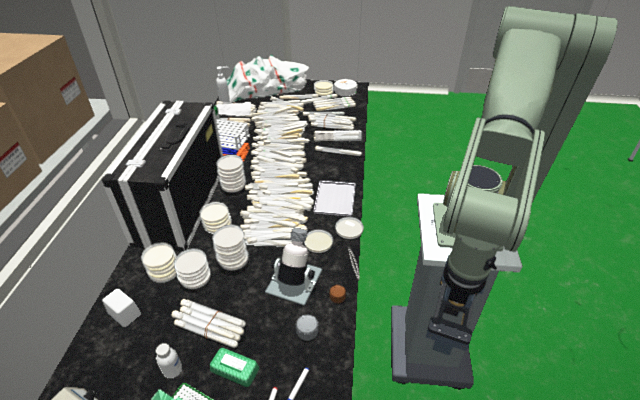

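View pics/top0.png

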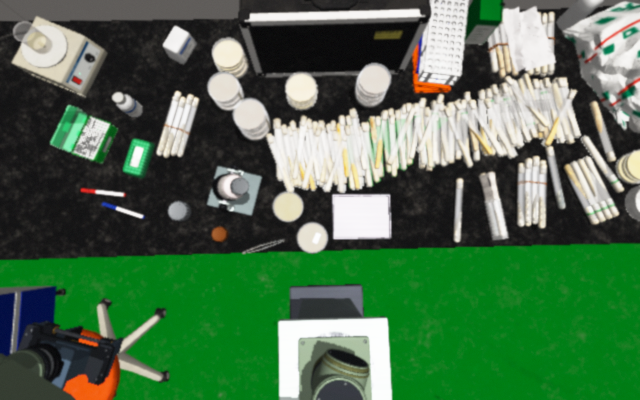

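The side view has the bottle in its stand at about (293,265), with its cap at (299,233). The tray is at (335,198), and the look-alike caps are brown at (337,294) and big grey at (307,327). In the top view the cap is at (239,184), leaning right, with the tray at (362,217) and the dishes at (288,206) and (312,237).

```bash
python3 - <<'E'
from h import *
F={n:cams.grab_frame(n) for n in('side','top','wrist')}
save('wrist0',F['wrist'])
w=F['wrist'];s=status.state();T=Ro.from_euler('xyz',s['ee_rot'],degrees=True).as_matrix()
print('wristcam in tool',(T.T@(-np.array(w['R']).T@w['t']-s['ee_pos'])).round(1),'fwd',(T.T@np.array(w['R'])[2]).round(3),'right',(T.T@np.array(w['R'])[0]).round(2),w['intrinsics'])
c=lambda r:(r[0]+r[2]/2,r[1]+r[3]/2)
print('cap',tri([ray(F['side'],(299,233)),ray(F['top'],(239.5,184))]))
for n in('side','top'):
    f=F[n]
    for q,z in(('stand',8),('tray',6),('dish_front',10)):
        for m in finder.trace(q,n)[:2]:
            ys,xs=np.nonzero(m['pixels']); (cx,cy),wh,a=cv2.minAreaRect(np.c_[xs,ys].astype(np.float32))
            P=[at_z(f,p,z)[:2].round().tolist() for p in cv2.boxPoints(((cx,cy),wh,a))]
            print(n,q,round(m['score'],2),at_z(f,(cx,cy),z)[:2].round(),P)
a=cv2.resize(F['side']['color'][215:315,250:370],None,fx=5,fy=5,interpolation=2)
b=cv2.resize(F['top']['color'][150:260,200:400],None,fx=4,fy=4,interpolation=2)
cv2.imwrite('pics/b.png',b[...,::-1])
E
```

```text
wristcam in tool [  80.     0.5 -157.6] fwd [-0.281 -0.001  0.96 ] right [-0.  1.  0.] [[294.04606672   0.         322.18073865]
 [  0.         294.04606672 199.67554576]
 [  0.           0.           1.        ]]
cap [527.45042188 240.11332171 153.22763354]
side tray 0.76 [452. -87.] [[518.0, -2.0], [529.0, -186.0], [380.0, -180.0], [382.0, 2.0]]
side dish_front 0.69 [391.  61.] [[439.0, 15.0], [348.0, 5.0], [345.0, 104.0], [431.0, 113.0]]
top stand 0.9 [543. 286.] [[497.0, 373.0], [631.0, 339.0], [589.0, 198.0], [456.0, 233.0]]
top tray 0.64 [447. -95.] [[518.0, -10.0], [513.0, -186.0], [377.0, -179.0], [382.0, -6.0]]
top dish_front 0.74 [388.  54.] [[435.0, 98.0], [433.0, 8.0], [341.0, 11.0], [343.0, 100.0]]
top dish_front 0.58 [481. 123.] [[528.0, 169.0], [526.0, 75.0], [435.0, 77.0], [437.0, 170.0]]
```

View pics/b.png

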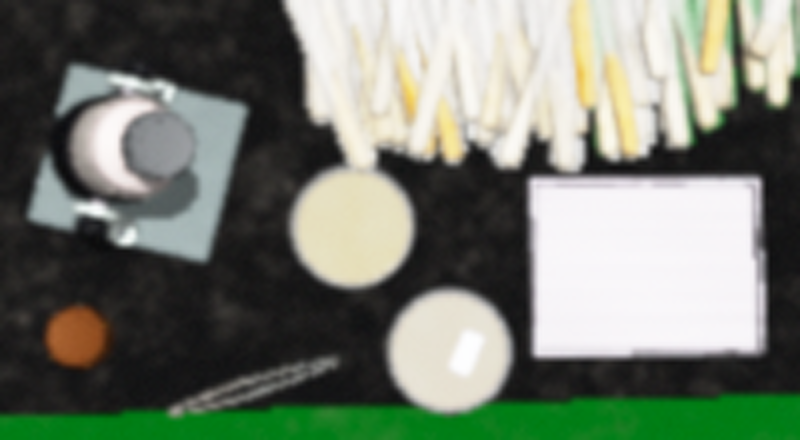

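```bash
cat >> h.py <<'E'
def lean(d): d=np.array(d)/np.linalg.norm(d); return np.r_[.5*d,np.sqrt(.75)]
E
python3 - <<'E'
from h import *
f=cams.grab_frame('top')
P=np.array([at_z(f,np.array(p)/4+[199.6,149.6],8)[:2] for p in((70,63),(248,103),(210,263),(27,218))])
print(P.round(),np.linalg.norm(P-np.roll(P,-1,0),axis=1).round())
d=(P[1]-P[0])/np.linalg.norm(P[1]-P[0])+(P[2]-P[3])/np.linalg.norm(P[2]-P[3]);a=lean(d)
print('a',a,'centre',P.mean(0))
s=status.state();R0=Ro.from_euler('xyz',s['ee_rot'],degrees=True)
top=np.array([527,240,152])+13*a
k=np.cross([0,0,-1],-a);k/=np.linalg.norm(k)
Rt=Ro.from_rotvec(30*k,degrees=True)*Ro.from_rotvec([0,0,-53],degrees=True)*R0
print('tool z',Rt.as_matrix()[:,2],'x',Rt.as_matrix()[:,0])
print('rv',(Rt*R0.inv()).as_rotvec(degrees=True)); print('d',top+115*a-s['ee_pos'],top+115*a)
E
```

```text
[[615. 338.]
 [581. 203.]
 [459. 233.]
 [497. 370.]] [140. 125. 143. 123.]
a [-0.12811868 -0.48330695  0.8660254 ] centre [538.19014991 286.05327537]
tool z [ 0.12816344  0.48330077 -0.86602223] x [-0.37470811  0.83209566  0.40891398]
rv [ 30.43528761   6.27685872 -51.74845399]
d [ 345.17939112 -372.54643884   34.88445683] [510.60080925 178.13671086 262.85125168]
```

Request:
apply_moves --pt "1 0.023 -0.0248 0.01 2.03 0.42 -3.45" --pt "1 0.023 -0.0248 0.01 2.03 0.42 -3.45" --pt "1 0.023 -0.0248 0.01 2.03 0.42 -3.45" --pt "1 0.023 -0.0248 0.01 2.03 0.42 -3.45" --pt "1 0.023 -0.0248 0.01 2.03 0.42 -3.45"

```text
time_s: 1.72
ee_pos: [281.1, 425.5, 278.6]
ee_rot: [171.6, -6.2, 146.3]
force: [1.1, 0.3, 0.6]
gripper_width: 91.5
gripper_force: 0.0
```

Request:
apply_moves --pt "1 0.023 -0.0248 0 2.03 0.42 -3.45" --pt "1 0.023 -0.0248 0 2.03 0.42 -3.45" --pt "1 0.023 -0.0248 0 2.03 0.42 -3.45" --pt "1 0.023 -0.0248 0 2.03 0.42 -3.45" --pt "1 0.023 -0.0248 0 2.03 0.42 -3.45"

```text
time_s: 2.13
ee_pos: [396.3, 301.3, 278.4]
ee_rot: [165.3, -14.5, 130.1]
force: [-0.1, 1.1, -0.5]
gripper_width: 91.4
gripper_force: 0.0
```

Request:
apply_moves --pt "1 0.023 -0.0248 -0.003 2.03 0.42 -3.45" --pt "1 0.023 -0.0248 -0.003 2.03 0.42 -3.45" --pt "1 0.023 -0.0248 -0.003 2.03 0.42 -3.45" --pt "1 0.023 -0.0248 -0.003 2.03 0.42 -3.45" --pt "1 0.023 -0.0248 -0.003 2.03 0.42 -3.45"

```text
time_s: 2.55
ee_pos: [511.5, 177.0, 263.2]
ee_rot: [161.5, -24.2, 114.1]
force: [1.1, 0.9, 1.0]
gripper_width: 91.3
gripper_force: 0.0
```

```bash
python3 - <<'E'
from h import *
import time
f=cams.grab_frame('wrist');save('w1',f);s=status.state()
print(s['qpos'].round(1),s['ee_pos'],s['ee_rot'],s['time_s'])
for q in('cap','stand','bottle','tray'): print(q,[(round(m['score'],2),m['rect']) for m in finder.trace(q,'wrist')[:3]])
E
```

```text
[  0.8   9.4 103.3  32.7  62.3 -33.2] [515.42961205 172.39374725 261.33844006] [161.5321387  -24.02629034 113.62188714] 2.6
cap [(0.83, [284.8, 54.1, 37.7, 46.9]), (0.71, [217.8, 110.2, 32.6, 34.5]), (0.64, [299.6, 169.1, 43.4, 47.7])]
stand [(0.66, [251.9, 129.7, 114.6, 116.2])]
bottle [(0.84, [293.5, 139.8, 61.3, 58.8]), (0.39, [166.4, 154.3, 11.7, 88.8])]
tray [(0.63, [232.6, 251.3, 41.5, 69.5])]
```

View pics/w1.png

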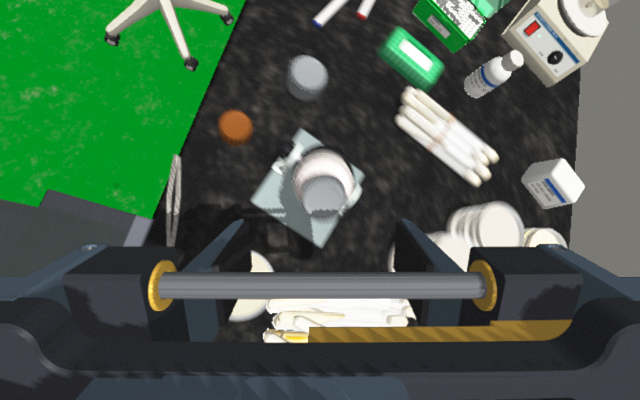

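The wrist view shows the cap top at about (324,197), with the plate corners round it at about (252,205), (305,130), (365,180) and (318,246).

```bash
python3 - <<'E'
from h import *
from scipy.optimize import least_squares
F={n:cams.grab_frame(n) for n in('wrist','top','side')}
c=F['wrist']['color'][120:255,240:390]
cv2.imwrite('pics/c1.png',cv2.resize(c,None,fx=4,fy=4,interpolation=cv2.INTER_CUBIC)[...,::-1])
a=lean([-.1281,-.4833])
e1=np.cross(a,[0,0,1]);e1/=np.linalg.norm(e1);e2=np.cross(a,e1);t=np.linspace(0,2*np.pi,60)
ring=23*(np.cos(t)[:,None]*e1+np.sin(t)[:,None]*e2); cyl=np.r_[ring,ring+27*a]
seed=np.array([527,240,140.])
obs={}
for n in F:
    best=None
    for m in finder.trace('cap',n):
        ys,xs=np.nonzero(m['pixels']); ctr=np.array([xs.mean(),ys.mean()]); e=np.linalg.norm(ctr-proj(F[n],seed+13*a)[0])
        if best is None or e<best[0]: best=(e,ctr,m['score'],xs.min(),ys.min(),np.ptp(xs)+1,np.ptp(ys)+1)
    obs[n]=best; print(n,best)
def mc(n,o):
    h=cv2.convexHull(proj(F[n],o+cyl).astype(np.float32)); M=cv2.moments(h); return np.array([M['m10']/M['m00'],M['m01']/M['m00']]),np.sqrt(M['m00'])
for use in(('wrist','top','side'),('wrist','top'),('wrist','side')):
    r=least_squares(lambda o:np.concatenate([mc(n,o)[0]-obs[n][1] for n in use]),seed)
    print(use,r.x.round(1),r.fun.round(2))
E
```

```text
wrist (np.float64(8.372707357104424), array([323.04745569, 195.5242996 ]), 0.7, np.int64(300), np.int64(172), np.int64(46), np.int64(48))
top (np.float64(2.9702767708022235), array([239.15867159, 185.93357934]), 0.57, np.int64(230), np.int64(178), np.int64(19), np.int64(17))
side (np.float64(3.1573573957521766), array([297.74479167, 234.55208333]), 0.52, np.int64(290), np.int64(228), np.int64(16), np.int64(14))
('wrist', 'top', 'side') [529.  250.  137.1] [-0.21  0.26 -0.5  -0.59  0.27  0.31]
('wrist', 'top') [527.7 248.9 142.1] [-0.24  0.09 -0.47 -0.44]
('wrist', 'side') [529.  250.  138.2] [0.09 0.03 0.27 0.06]
```

View pics/c1.png

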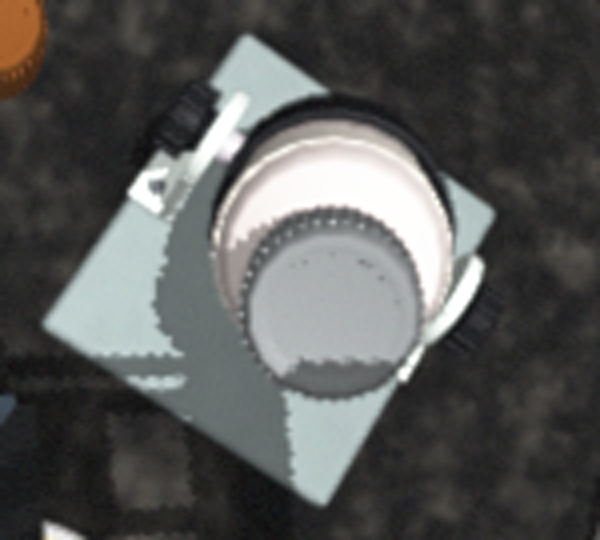

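The crop shows the cap's top disc centred near full-frame (323,197.5), with all four plate corners clear.

```bash
python3 - <<'E'
from h import *
f=cams.grab_frame('wrist');s=status.state()
print(s['ee_pos'],s['ee_rot'])
P=np.array([at_z(f,np.array(p)/4+[239.6,119.6],8)[:2] for p in((248,33),(496,213),(322,508),(43,323))])
print(P.round(1),np.linalg.norm(P-np.roll(P,-1,0),axis=1).round(1))
n=lambda v:v/np.linalg.norm(v)
# 140 edges: 1->2, 0->3 ; 124 edges 0->1, 3->2
d=n(P[2]-P[1])+n(P[3]-P[0]); w=n(P[1]-P[0])+n(P[2]-P[3]); d2=np.array([w[1],-w[0]]); d2*=np.sign(d2@d)
print(n(d),n(d2)); dd=n(n(d)+n(d2)); a=lean(dd); ctr=P.mean(0)
top=at_z(f,(323,197.6),138+27*.866); o=top-27*a
print('a',a,'ctr',ctr,'top',top,'origin',o,'off-plane',(o[:2]-ctr)@[-dd[1],dd[0]])
R=Ro.from_euler('xyz',s['ee_rot'],degrees=True)
zt=R.as_matrix()[:,2]; print('tilt corr',np.degrees(np.cross(zt,-a)))
for k in (60,16.5): print(k,(o+k*a-s['ee_pos']).round(1))
E
```

```text
[509.94381226 179.56376176 263.29197471] [161.58953337 -24.14866283 114.35644455]
[[498.  371. ]
 [615.5 338.9]
 [579.  205. ]
 [461.4 237.7]] [121.8 138.8 122.1 138.3]
[-0.26418115 -0.96447308] [-0.26595333 -0.9639859 ]
a [-0.13253368 -0.48211495  0.8660254 ] ctr [538.47284718 288.14010653] top [525.13584342 238.6940142  161.382     ] origin [528.71425269 251.71111783 137.9993141 ] off-plane 0.24660703329325728
tilt corr [-0.09364161 -0.24155454 -0.14880363]
60 [ 10.8  43.2 -73.3]
16.5 [  16.6   64.2 -111. ]
```

Request:
apply_moves --pt "1 0.0016 0.0065 -0.011 0 0 0" --pt "1 0.0016 0.0065 -0.011 0 0 0" --pt "1 0.0016 0.0065 -0.011 0 0 0" --pt "1 0.0016 0.0065 -0.011 0 0 0" --pt "1 0.0016 0.0065 -0.011 0 0 0"

```text
time_s: 3.57
ee_pos: [518.3, 211.9, 207.7]
ee_rot: [161.6, -24.2, 114.3]
force: [-0.2, -0.4, 0.6]
gripper_width: 91.1
gripper_force: 0.0
```

Request:
apply_moves --pt "1 0.0016 0.0065 -0.011 0 0 0" --pt "1 0.0016 0.0065 -0.011 0 0 0" --pt "1 0.0016 0.0065 -0.011 0 0 0" --pt "1 0.0016 0.0065 -0.011 0 0 0" --pt "1 0.0016 0.0065 -0.011 0 0 0"

```text
time_s: 3.98
ee_pos: [526.3, 244.5, 152.6]
ee_rot: [161.6, -24.2, 114.3]
force: [0.2, -0.6, -0.7]
gripper_width: 90.9
gripper_force: 0.0
```

Request:
apply_moves --pt "1 0 0 0 0 0 0" --pt "1 0 0 0 0 0 0"

```text
time_s: 4.15
ee_pos: [525.9, 244.2, 152.7]
ee_rot: [161.7, -24.2, 114.3]
force: [-0.1, -0.1, 0.8]
gripper_width: 91.0
gripper_force: 0.0
```

```bash
python3 - <<'E'
from h import *
f=cams.grab_frame('wrist');s=status.state();save('w2',f)
R=Ro.from_euler('xyz',s['ee_rot'],degrees=True).as_matrix();a=np.array([-.13253,-.48211,.86603]);o=np.array([528.7,251.7,138])
print(s['ee_pos'],'err of axis in tool',R.T@(o+17*a-s['ee_pos']),s['force'],np.degrees(np.cross(R[:,2],-a)))
cv2.imwrite('pics/w2c.png',cv2.resize(f['color'][100:300,200:450],None,fx=3,fy=3)[...,::-1])
E
```

```text
[526.41314546 243.98015677 153.3589664 ] err of axis in tool [-0.66908018 -0.28198708  0.32502106] [ 0.67882724 -0.90448411  0.07735211] [-0.09369046 -0.22527942 -0.13974834]
```

View pics/w2c.png

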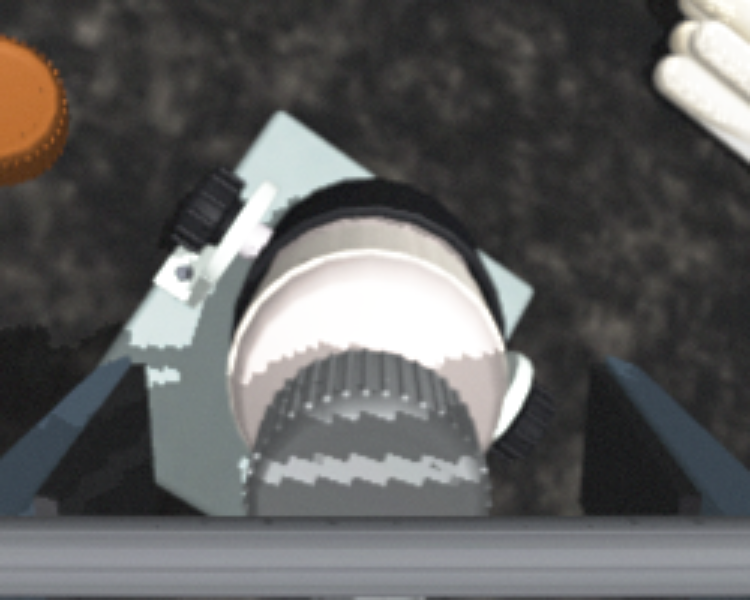

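The cap (crop x about 368) is centred between the fingertips (130 and 607), so I'm closing on it.

Request:
apply_moves --pt "-1 0 0 0 0 0 0" --pt "-1 0 0 0 0 0 0" --pt "-1 0 0 0 0 0 0" --pt "-1 0 0 0 0 0 0" --pt "-1 0 0 0 0 0 0" --newtons 40

```text
time_s: 4.62
ee_pos: [526.5, 243.6, 153.3]
ee_rot: [161.6, -24.2, 114.2]
force: [-0.2, -0.2, -0.1]
gripper_width: 60.9
gripper_force: 0.0
```

Request:
apply_moves --pt "-1 0 0 0 0 0 0" --pt "-1 0 0 0 0 0 0" --pt "-1 0 0 0 0 0 0" --pt "-1 0 0 0 0 0 0" --pt "-1 0 0 0 0 0 0" --newtons 40

```text
time_s: 5.03
ee_pos: [525.9, 243.6, 152.8]
ee_rot: [161.7, -24.2, 114.3]
force: [-2.1, -1.7, 2.8]
gripper_width: 45.6
gripper_force: 40.0
```

Request:
apply_moves --pt "-1 0.00015 0.00053 -0.00095 0 0 0" --pt "-1 0.00015 0.00053 -0.00095 0 0 0" --pt "-1 0.00015 0.00053 -0.00095 0 0 0" --pt "-1 0.00015 0.00053 -0.00095 0 0 0" --pt "-1 0.00015 0.00053 -0.00095 0 0 0"

```text
time_s: 5.45
ee_pos: [526.6, 245.8, 148.8]
ee_rot: [161.6, -24.1, 114.3]
force: [-7.1, -8.4, 9.5]
gripper_width: 45.7
gripper_force: 40.0
```

Request:
apply_moves --pt "-1 0 0 0 0 0 0" --pt "-1 0 0 0 0 0 0"

```text
time_s: 5.62
ee_pos: [526.6, 245.8, 149.0]
ee_rot: [161.6, -24.1, 114.3]
force: [-6.3, -8.2, 9.6]
gripper_width: 45.8
gripper_force: 40.0
```

```bash
python3 - <<'E'
from h import *
s=status.state();a=np.array([-.13253,-.48211,.86603])
print(s['ee_pos'],s['force'],'axial',s['force']@a,'depth',(s['ee_pos']-[526.2,243.7,153])@a,s['torque'],s['qpos'].round(1))
E
```

```text
[526.55493074 245.76796478 148.98053475] [-6.2890207  -8.20135704  9.63382171] axial 13.130618768450141 depth -4.5250029604813395 [-0.83902756  0.81074386  0.27231035] [  9.2  17.8 110.2  39.3  46.1 -37.5]
```

Request:
apply_moves --pt "-1 -0.0001 0.0003 -0.0006 0 0 0" --pt "-1 -0.0001 0.0003 -0.0006 0 0 0" --pt "-1 0 0 0 0 0 0"

```text
time_s: 5.87
ee_pos: [526.7, 246.3, 148.1]
ee_rot: [161.6, -24.1, 114.3]
force: [-5.8, -9.8, 11.2]
gripper_width: 45.8
gripper_force: 40.0
```

```bash
python3 - <<'E'
from h import *
s=status.state();a=np.array([-.13253,-.48211,.86603])
print(s['ee_pos'],s['force'],'axial',s['force']@a,'depth',(s['ee_pos']-[526.2,243.7,153])@a,s['torque'],s['qpos'].round(1))
E
```

```text
[526.71023435 246.28926585 148.08296158] [-5.80429015 -9.78550202 11.16220763] axial 15.153737623704213 depth -5.574235102069347 [-0.88793724  0.8175859   0.27656529] [  9.3  17.8 110.3  39.4  46.  -37.6]
```

Request:
apply_moves --pt "-1 0 0 0 -0.66 -2.41 4.33" --pt "-1 0 0 0 -0.66 -2.41 4.33" --pt "-1 0 0 0 0 0 0"

```text
time_s: 6.12
ee_pos: [527.1, 246.5, 148.5]
ee_rot: [157.6, -20.5, 124.6]
force: [-4.8, -8.7, 10.3]
gripper_width: 45.9
gripper_force: 40.0
```

```bash
cat > st.py <<'E'
from h import *
s=status.state();a=np.array([-.13253,-.48211,.86603])
R=Ro.from_euler('xyz',s['ee_rot'],degrees=True);R1=Ro.from_euler('xyz',[161.6,-24.15,114.3],degrees=True)
print(s['ee_pos'].round(2),s['force'].round(2),'axial',s['force']@a,'depth',(s['ee_pos']-[526.2,243.7,153])@a,'T',s['torque'].round(2),'Ta',s['torque']@a,s['qpos'].round(1),'turn',(R*R1.inv()).as_rotvec(degrees=True)@a, 'lat',(s['force']-a*(s['force']@a)).round(1),'w',s['gripper_width'],s['time_s'],'tilt',np.degrees(np.cross(R.as_matrix()[:,2],-a)).round(2))
E
python3 st.py
```

```text
[527.06 246.45 148.46] [-4.83 -8.71 10.32] axial 13.776088545340619 depth -5.369263508549874 T [-0.74  0.68  0.34] Ta 0.06358628967616334 [  9.3  17.8 110.2  39.4  46.  -47.7] turn 10.189868993498925 lat [-3.  -2.1 -1.6] w 45.86847468438721 6.1167 tilt [-0.06 -0.18 -0.11]
```

Request:
apply_moves --pt "-1 0 0.0001 -0.0003 -0.66 -2.41 4.33" --pt "-1 0 0 0 -0.66 -2.41 4.33" --pt "-1 0 0 0 -0.66 -2.41 4.33" --pt "-1 0 0 0 -0.66 -2.41 4.33"

```text
time_s: 6.45
ee_pos: [526.5, 247.0, 148.3]
ee_rot: [152.3, -12.0, 143.5]
force: [-6.9, -6.9, 12.4]
gripper_width: 45.9
gripper_force: 40.0
```

```bash
python3 st.py
```

```text
[526.47 246.96 148.28] [-6.85 -6.9  12.39] axial 14.965400751181727 depth -5.691557787138972 T [-0.33  0.98  0.34] Ta -0.12939328514261003 [  9.4  17.8 110.2  39.3  46.  -67.6] turn 30.21573372146431 lat [-4.9  0.3 -0.6] w 45.88358736873017 6.45 tilt [-0.03 -0.25 -0.14]
```

Request:
apply_moves --pt "-1 -0.0002 0 0 -0.66 -2.41 4.33" --pt "-1 0 0 0 -0.66 -2.41 4.33" --pt "-1 0 0 0 -0.66 -2.41 4.33" --pt "-1 0 0 0 -0.66 -2.41 4.33"

```text
time_s: 6.78
ee_pos: [525.8, 246.8, 148.0]
ee_rot: [150.2, -2.3, 161.2]
force: [-8.3, -8.1, 12.1]
gripper_width: 45.8
gripper_force: 40.0
```

Request:
apply_moves --pt "-1 0 0 0 -0.66 -2.41 4.33" --pt "-1 0 0 0 -0.66 -2.41 4.33" --pt "-1 0 0 0 -0.66 -2.41 4.33" --pt "-1 0 0 0 -0.66 -2.41 4.33" --pt "-1 0 0 0 -0.66 -2.41 4.33"

```text
time_s: 7.2
ee_pos: [525.5, 246.0, 147.3]
ee_rot: [151.9, 10.0, -177.0]
force: [-7.9, -11.9, 10.6]
gripper_width: 46.0
gripper_force: 40.0
```

```bash
python3 st.py
```

```text
[525.52 246.02 147.25] [ -7.9  -11.94  10.64] axial 16.022911202140705 depth -6.009261093651653 T [-1.11  1.09  0.23] Ta -0.17880039262153657 [   9.4   17.7  110.4   39.    45.8 -112.4] turn 75.23379685888963 lat [-5.8 -4.2 -3.2] w 45.987920379921405 7.2 tilt [ 0.26 -0.25 -0.1 ]
```

Request:
apply_moves --pt "-1 -0.00027 -0.00096 0.00173 0 0 0" --pt "-1 -0.00027 -0.00096 0.00173 0 0 0" --pt "-1 -0.00027 -0.00096 0.00173 0 0 0" --pt "-1 -0.00027 -0.00096 0.00173 0 0 0" --pt "-1 -0.00027 -0.00096 0.00173 0 0 0"

```text
time_s: 7.62
ee_pos: [524.5, 241.7, 154.6]
ee_rot: [151.9, 9.8, -177.2]
force: [-1.3, -2.1, -4.1]
gripper_width: 45.8
gripper_force: 40.0
```

```bash
python3 st.py
```

```text
[524.51 241.75 154.63] [-1.29 -2.12 -4.13] axial -2.3844559160869374 depth 2.575690708557738 T [-0.84  0.39  0.09] Ta -0.0032035873493929464 [   9.    17.1  110.    38.4   46.8 -111.6] turn 74.92751361296266 lat [-1.6 -3.3 -2.1] w 45.765731597393184 7.6167 tilt [ 0.27 -0.26 -0.1 ]
```

Request:
apply_moves --pt "-1 -0.00027 -0.00096 0.00173 0 0 0" --pt "-1 -0.00027 -0.00096 0.00173 0 0 0" --pt "-1 0 0 0 0 0 0"

```text
time_s: 7.87
ee_pos: [524.2, 239.8, 158.1]
ee_rot: [151.9, 9.8, -177.2]
force: [-2.8, -5.1, -2.1]
gripper_width: 45.8
gripper_force: 40.0
```

```bash
python3 st.py
```

```text
[524.15 239.8  158.14] [-2.84 -5.06 -2.07] axial 1.0275261845306038 depth 6.607326302873711 T [-1.24  0.74  0.22] Ta 0.0003015092678406122 [   8.8   16.8  109.9   38.1   47.3 -111.4] turn 74.94756074015827 lat [-2.7 -4.6 -3. ] w 45.80481465594969 7.8667 tilt [ 0.28 -0.26 -0.1 ]
```

Request:
apply_moves --pt "-1 -0.0007 -0.0022 0.0033 0 0 0" --pt "-1 -0.0005 -0.0019 0.0035 0 0 0" --pt "-1 -0.0005 -0.0019 0.0035 0 0 0" --pt "-1 -0.0005 -0.0019 0.0035 0 0 0" --pt "-1 -0.0005 -0.0019 0.0035 0 0 0"

```text
time_s: 8.28
ee_pos: [522.9, 230.6, 177.4]
ee_rot: [151.8, 10.1, -177.3]
force: [-0.6, 0.3, -0.4]
gripper_width: 45.6
gripper_force: 40.0
```

Request:
apply_moves --pt "-1 -0.001 -0.004 0.007 0 0 0" --pt "-1 -0.001 -0.004 0.007 0 0 0" --pt "-1 -0.001 -0.004 0.007 0 0 0" --pt "-1 -0.001 -0.004 0.007 0 0 0" --pt "-1 -0.001 -0.004 0.007 0 0 0"

```text
time_s: 8.7
ee_pos: [517.2, 210.1, 212.1]
ee_rot: [151.8, 10.0, -177.3]
force: [-0.3, 0.1, -0.8]
gripper_width: 45.7
gripper_force: 40.0
```

```bash
python3 st.py; python3 - <<'E'
from h import *
F={n:cams.grab_frame(n) for n in('side','top')}
a=cv2.resize(F['side']['color'][200:320,240:400],None,fx=2.5,fy=2.5,interpolation=2)
b=cv2.resize(F['top']['color'][130:250,190:350],None,fx=2.5,fy=2.5,interpolation=2)
cv2.imwrite('pics/d1.png',np.hstack([a,b])[...,::-1])
# tray accurate corners via top/side
for n in F:
    m=finder.trace('tray',n)[0];ys,xs=np.nonzero(m['pixels']);bx=cv2.boxPoints(cv2.minAreaRect(np.c_[xs,ys].astype(np.float32)))
    P=np.array([at_z(F[n],p,8)[:2] for p in bx]);print(n,round(m['score'],2),P.round().tolist(),P.mean(0).round())
E
```

```text
[517.17 210.07 212.14] [-0.29  0.14 -0.81] axial -0.7271070734141838 depth 68.62204642130708 T [-0.3   0.1  -0.01] Ta -0.019505596387340705 [   5.3   12.5  107.    34.7   54.7 -108.9] turn 74.94333403377267 lat [-0.4 -0.2 -0.2] w 45.697254147217144 8.7 tilt [ 0.2  -0.14 -0.05]
side 0.83 [[518.0, 0.0], [529.0, -183.0], [380.0, -177.0], [382.0, 4.0]] [452. -89.]
top 0.78 [[513.0, -73.0], [515.0, -184.0], [378.0, -183.0], [376.0, -74.0]] [ 445. -128.]
```

View pics/d1.png

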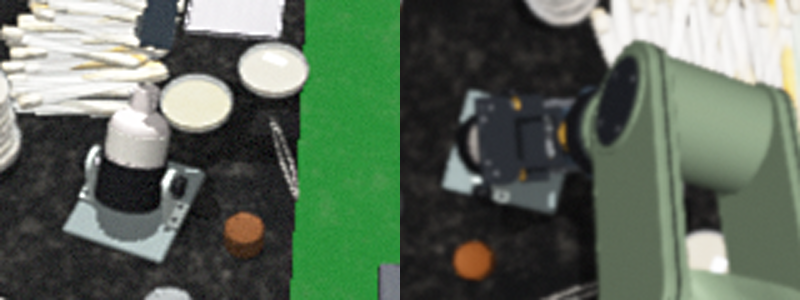

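Side view: the neck is bare at (145,95), so the cap is off and in the gripper. Next is righting the tool and moving over the tray.

Request:
apply_moves --pt "-1 -0.0068 -0.0302 0 -2.89 0.8 0" --pt "-1 -0.0068 -0.0302 0 -2.89 0.8 0" --pt "-1 -0.0068 -0.0302 -0.01 -2.89 0.8 0" --pt "-1 -0.0068 -0.0302 -0.01 -2.89 0.8 0" --pt "-1 -0.0068 -0.0302 -0.01 -2.89 0.8 0"

```text
time_s: 9.32
ee_pos: [482.7, 58.3, 180.6]
ee_rot: [166.2, 4.9, -175.4]
force: [-0.2, 0.2, -0.9]
gripper_width: 45.7
gripper_force: 40.0
```

Request:
apply_moves --pt "-1 -0.0068 -0.0302 -0.01 -2.89 0.8 0" --pt "-1 -0.0068 -0.0302 -0.01 -2.89 0.8 0" --pt "-1 -0.0068 -0.0302 -0.01 -2.89 0.8 0" --pt "-1 -0.0068 -0.0302 -0.01 -2.89 0.8 0" --pt "-1 -0.0068 -0.0302 -0.01 -2.89 0.8 0"

```text
time_s: 9.73
ee_pos: [448.7, -92.6, 130.5]
ee_rot: [-179.7, -0.3, -174.8]
force: [-0.0, 0.1, -0.8]
gripper_width: 45.5
gripper_force: 40.0
```

Request:
apply_moves --pt "-1 0 0 0 0 0 0" --pt "-1 0 0 0 0 0 0" --pt "-1 0 0 0 0 0 0"

```text
time_s: 9.98
ee_pos: [449.3, -91.0, 131.0]
ee_rot: [-179.9, -0.2, -174.8]
force: [-0.4, 0.6, 0.4]
gripper_width: 45.9
gripper_force: 40.0
```

```bash
python3 - <<'E'
from h import *
f=cams.grab_frame('wrist');s=status.state()
R=Ro.from_euler('xyz',s['ee_rot'],degrees=True).as_matrix()
print(s['ee_pos'],s['ee_rot'],s['qpos'].round(1),'corr rotvec deg',np.degrees(np.cross(R[:,2],[0,0,-1])).round(2),s['force'],s['gripper_width'])
g=cams.grab_frame('side')
cv2.imwrite('pics/e1.png',np.hstack([cv2.resize(f['color'],(480,300)),cv2.resize(g['color'][150:250,270:370],(300,300),interpolation=2)])[...,::-1])
for n,F in(('side',g),('wrist',f)):
  for m in finder.trace('tray',n)[:1]:
    ys,xs=np.nonzero(m['pixels']);bx=cv2.boxPoints(cv2.minAreaRect(np.c_[xs,ys].astype(np.float32)))
    print(n,m['score'],[at_z(F,p,8)[:2].round().tolist() for p in bx])
E
```

```text
[449.50939506 -90.86778149 131.22866678] [-179.89106685   -0.21459727 -174.81175128] [ -12.7   13.2  112.4   -0.2   54.5 -107.8] corr rotvec deg [ 0.13 -0.2   0.  ] [-0.24293622 -0.27733671 -0.77894987] 45.63464946425736
side 0.94 [[514.0, -0.0], [525.0, -183.0], [383.0, -177.0], [385.0, 4.0]]
wrist 0.72 [[515.0, -192.0], [381.0, -181.0], [380.0, -8.0], [517.0, 4.0]]
```

View pics/e1.png

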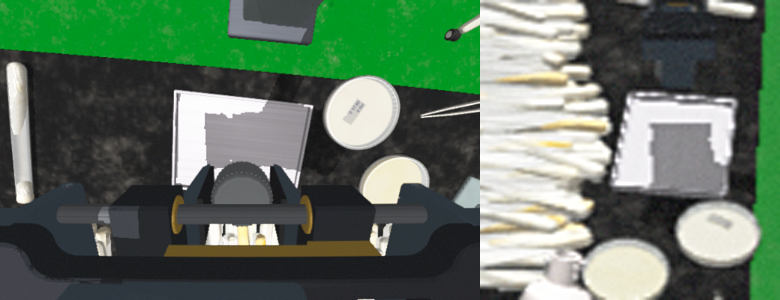

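The wrist view has the held cap at (243,185) over the tray's middle. Lowering it.

Request:
apply_moves --pt "-1 0 0 -0.014 0.1 -0.2 0" --pt "-1 0 0 -0.014 0 0 0" --pt "-1 0 0 -0.014 0 0 0" --pt "-1 0 0 -0.014 0 0 0" --pt "-1 0 0 -0.014 0 0 0"

```text
time_s: 10.6
ee_pos: [449.6, -91.1, 60.9]
ee_rot: [-179.9, 0.0, -174.8]
force: [-0.1, 0.7, -0.2]
gripper_width: 45.7
gripper_force: 40.0
```

Request:
apply_moves --pt "-1 0 0 -0.01 0 0 0" --pt "-1 0 0 -0.01 0 0 0" --pt "-1 0 0 -0.006 0 0 0" --pt "-1 0 0 -0.004 0 0 0" --pt "-1 0 0 0 0 0 0"

```text
time_s: 11.02
ee_pos: [449.0, -91.2, 30.7]
ee_rot: [-179.9, -0.1, -174.8]
force: [0.2, 0.3, 0.2]
gripper_width: 45.6
gripper_force: 40.0
```

Request:
apply_moves --pt "-1 0 0 -0.0015 0 0 0" --pt "-1 0 0 -0.0015 0 0 0" --pt "-1 0 0 -0.0015 0 0 0" --pt "-1 0 0 -0.0015 0 0 0"

```text
time_s: 11.35
ee_pos: [449.4, -91.5, 25.4]
ee_rot: [-179.9, 0.0, -174.8]
force: [-0.9, 0.0, -0.4]
gripper_width: 45.9
gripper_force: 40.0
```

Request:
apply_moves --pt "-1 0 0 -0.001 0 0 0" --pt "-1 0 0 -0.001 0 0 0" --pt "-1 0 0 -0.001 0 0 0" --pt "-1 0 0 0 0 0 0"

```text
time_s: 11.68
ee_pos: [449.1, -91.4, 22.0]
ee_rot: [-179.9, -0.1, -174.8]
force: [0.4, 0.4, -1.0]
gripper_width: 45.8
gripper_force: 40.0
```

Request:
apply_moves --pt "-1 0 0 -0.0007 0 0 0" --pt "-1 0 0 -0.0007 0 0 0" --pt "-1 0 0 0 0 0 0"

```text
time_s: 11.93
ee_pos: [449.1, -91.4, 20.6]
ee_rot: [-179.9, -0.0, -174.8]
force: [-0.4, 0.4, -0.9]
gripper_width: 45.8
gripper_force: 40.0
```

Request:
apply_moves --pt "-1 0 0 -0.0005 0 0 0" --pt "-1 0 0 -0.0005 0 0 0" --pt "-1 0 0 0 0 0 0"

```text
time_s: 12.18
ee_pos: [449.2, -91.5, 19.7]
ee_rot: [-179.9, -0.0, -174.8]
force: [-0.1, 0.7, -0.6]
gripper_width: 45.6
gripper_force: 40.0
```

```bash
python3 st.py
```

```text
[449.17 -91.45  19.67] [-0.07  0.74 -0.62] axial -0.8833939844155064 depth 56.322427396719625 T [ 0.07  0.02 -0.01] Ta -0.02699302017762499 [-1.290e+01  2.230e+01  1.202e+02 -1.000e-01  3.750e+01 -1.080e+02] turn 73.14309921231248 lat [-0.2  0.3  0.1] w 45.55067473283155 12.1833 tilt [ 2.769e+01 -7.620e+00 -1.000e-02]
```

Request:
apply_moves --pt "-1 0 0 -0.0004 0 0 0" --pt "-1 0 0 -0.0004 0 0 0" --pt "-1 0 0 0 0 0 0"

```text
time_s: 12.43
ee_pos: [449.1, -91.4, 18.9]
ee_rot: [-179.9, -0.0, -174.8]
force: [0.4, 0.5, 0.2]
gripper_width: 46.0
gripper_force: 40.0
```

Request:
apply_moves --pt "-1 0 0 -0.0004 0 0 0" --pt "-1 0 0 0 0 0 0"

```text
time_s: 12.6
ee_pos: [449.1, -91.5, 18.5]
ee_rot: [-179.9, -0.0, -174.8]
force: [-0.1, -0.9, -1.5]
gripper_width: 45.8
gripper_force: 40.0
```

Request:
apply_moves --pt "-1 0 0 -0.0003 0 0 0" --pt "-1 0 0 0 0 0 0"

```text
time_s: 12.77
ee_pos: [449.2, -91.5, 18.2]
ee_rot: [-179.9, -0.0, -174.8]
force: [-0.3, 0.1, -0.6]
gripper_width: 46.0
gripper_force: 40.0
```

Request:
apply_moves --pt "-1 0 0 -0.0003 0 0 0" --pt "-1 0 0 0 0 0 0"

```text
time_s: 12.93
ee_pos: [449.2, -91.4, 17.9]
ee_rot: [-179.9, -0.0, -174.8]
force: [1.0, 0.1, -1.7]
gripper_width: 45.6
gripper_force: 40.0
```

Request:
apply_moves --pt "-1 0 0 -0.0003 0 0 0" --pt "-1 0 0 0 0 0 0"

```text
time_s: 13.1
ee_pos: [449.1, -91.5, 17.6]
ee_rot: [-179.9, -0.0, -174.8]
force: [0.0, 0.6, -0.8]
gripper_width: 45.8
gripper_force: 40.0
```

```bash
python3 - <<'E'
from h import *
print(np.mean([ (cams.grab_frame('side'),status.state()['force'][2])[1] for _ in range(5)]),status.state()['ee_pos'])
E
```

```text
-0.6425056638472191 [449.17955798 -91.45705269  17.63098191]
```

Request:
apply_moves --pt "-1 0 0 -0.0003 0 0 0" --pt "-1 0 0 0 0 0 0"

```text
time_s: 13.52
ee_pos: [449.2, -91.5, 17.3]
ee_rot: [-179.9, -0.0, -174.8]
force: [0.4, 0.4, 0.0]
gripper_width: 45.8
gripper_force: 40.0
```

Request:
apply_moves --pt "-1 0 0 -0.0003 0 0 0" --pt "-1 0 0 0 0 0 0"

```text
time_s: 13.68
ee_pos: [449.1, -91.5, 17.0]
ee_rot: [-179.9, -0.0, -174.8]
force: [-0.4, -1.2, -0.4]
gripper_width: 46.0
gripper_force: 40.0
```

```bash
python3 - <<'E'
from h import *
print(np.mean([ (cams.grab_frame('wrist'),status.state()['force'][2])[1] for _ in range(5)]),status.state()['ee_pos'])
f=cams.grab_frame('wrist')
cv2.imwrite('pics/g1.png',cv2.resize(f['color'][180:300,230:430],None,fx=4,fy=4,interpolation=2)[...,::-1])
E
```

```text
-0.738747728460895 [449.17909197 -91.47896153  17.05981794]
```

View pics/g1.png

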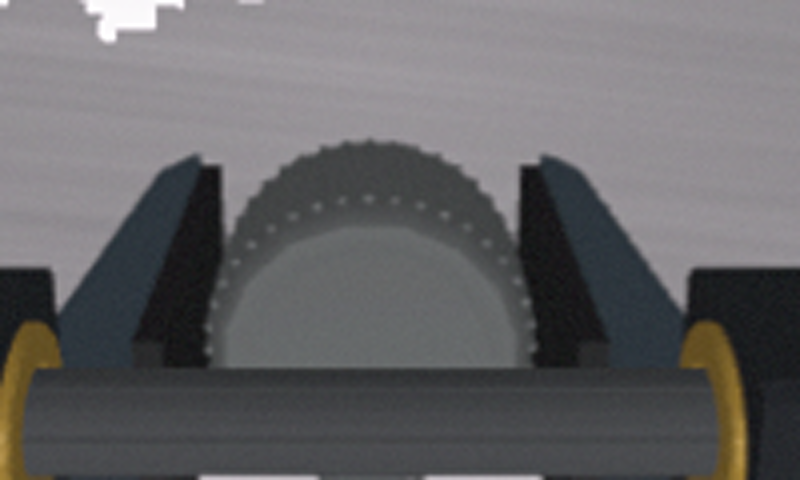

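The cap sits level in the fingers with its underside near the tip level, and there is no contact force yet.

Request:
apply_moves --pt "-1 0 0 -0.0003 0 0 0" --pt "-1 0 0 0 0 0 0"

```text
time_s: 14.15
ee_pos: [449.2, -91.5, 16.8]
ee_rot: [-179.9, -0.0, -174.8]
force: [-0.7, 0.8, 0.6]
gripper_width: 45.5
gripper_force: 40.6
```

Request:
apply_moves --pt "-1 0 0 -0.0003 0 0 0" --pt "-1 0 0 0 0 0 0"

```text
time_s: 14.32
ee_pos: [449.2, -91.5, 16.8]
ee_rot: [-179.9, -0.0, -174.8]
force: [-0.8, -0.4, 5.4]
gripper_width: 45.7
gripper_force: 42.5
```

```bash
python3 - <<'E'
from h import *
print(np.mean([ (cams.grab_frame('wrist'),status.state()['force'][2])[1] for _ in range(5)]),status.state()['ee_pos'])
E
```

```text
5.172075714473628 [449.22245854 -91.48425232  16.80089842]
```

Contact at about 5 N. I'll ease off slightly and release.

Request:
apply_moves --pt "-1 0 0 0.0002 0 0 0" --pt "-1 0 0 0 0 0 0" --newtons 10

```text
time_s: 14.73
ee_pos: [449.3, -91.6, 16.8]
ee_rot: [-179.9, -0.0, -174.8]
force: [-0.5, -0.7, 3.9]
gripper_width: 46.4
gripper_force: 12.9
```

Request:
apply_moves --pt "0.2 0 0 0 0 0 0" --pt "0.35 0 0 0 0 0 0" --pt "0.5 0 0 0 0 0 0" --pt "0.5 0 0 0 0 0 0" --pt "0.5 0 0 0 0 0 0"

```text
time_s: 15.15
ee_pos: [449.8, -91.7, 16.8]
ee_rot: [-179.9, 0.0, -174.8]
force: [0.2, -3.2, 5.2]
gripper_width: 68.5
gripper_force: 2.2
```

Request:
apply_moves --pt "0.5 0 0 0.004 0 0 0" --pt "0.5 0 0 0.01 0 0 0" --pt "0.5 0 0 0.02 0 0 0" --pt "0.5 0 0 0.035 0 0 0" --pt "0.5 0 0 0.035 0 0 0"

```text
time_s: 15.57
ee_pos: [447.4, -90.6, 120.6]
ee_rot: [179.9, -0.3, -174.8]
force: [2.2, 0.4, 0.1]
gripper_width: 68.3
gripper_force: 0.0
```

```bash
python3 - <<'E'
from h import *
f=cams.grab_frame('wrist');g=cams.grab_frame('side');s=status.state();print(s['ee_pos'],s['gripper_width'],s['force'])
cv2.imwrite('pics/h1.png',np.hstack([cv2.resize(f['color'],(480,300)),cv2.resize(g['color'][160:250,280:370],(300,300),interpolation=2)])[...,::-1])
E
```

```text
[452.14245026 -91.72446094 125.07852363] 68.47134710525006 [0.97746308 0.5990909  0.68353309]
```

View pics/h1.png

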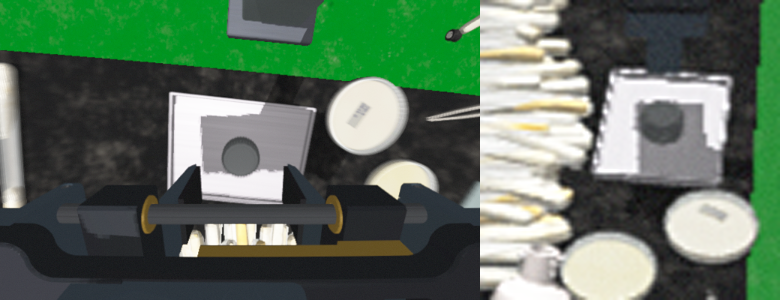

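The cap stands upright and flat on the tray floor (240,155), clear of the fingers. Settling, then handing in.

Request:
apply_moves --pt "0.5 0 0 0.01 0 0 0" --pt "0.5 0 0 0 0 0 0" --pt "0.5 0 0 0 0 0 0" --pt "0.5 0 0 0 0 0 0" --pt "0.5 0 0 0 0 0 0"

```text
time_s: 16.08
ee_pos: [448.4, -91.2, 129.6]
ee_rot: [-180.0, -0.2, -174.8]
force: [-0.8, 0.5, -0.2]
gripper_width: 68.2
gripper_force: 0.0
```

```bash
python3 -c "
from workcell import env
print(env.job_done())"
```

```text
the job is handed in; nothing more can be done
None
```

The bottle is open: I pushed the cap down, turned it about 75° anticlockwise and lifted it off; it now stands top up on the tray floor, released, and the job was handed in at about 16 s (no verdict was returned).

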